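# Fit a keyed drive roller on a gearmotor shaft

## Robot

A 7-joint arm with a two-finger parallel gripper is mounted at the origin on the work surface. World frame = base frame: x ahead of the robot, y to its left, z up, the work surface at z = 0. Lengths are in m, angles in rad, forces in N, time in s.
With the tool pointing down it reaches from about 0.425 to 0.925 m from the base axis. Payload 6.8 kg.
Tool frame: the origin (TCP) lies between the finger pads; the fingertips stand finger_overhang ahead of it and the grasp point (between the pads) lies 6 mm ahead of it (finger_overhang is the distance from the TCP to the fingertips, in m); z points along the fingers, y is the line along which they close (so a half turn about z gives the same grasp; the last joint's range is limited). The gripper opens to 85 mm and grips with 20 to 120 N. Pads are 22 mm wide; open, the fingers measure 114 mm over their backs; the gripper's body (76 mm by 85 mm) begins 54 mm behind the grasp point. The pads swing forward as they close: fully open they stand 13 mm farther back than shut.
Start: joints at [-1.222, 0.477, 0.022, 1.555, -0.011, 1.109, -0.083], TCP at [0.298, 0.606, 0.227] pointing down, gripper open.
Joint ranges: [-2.96, 2.96], [-0.34, 2.1], [-1.41, 1.46], [0.24, 2.44], [-1.37, 4.51], [0.17, 1.92], [-2.96, 2.96]. Speed limits (rad/s): [2.39, 2.39, 3.14, 3.14, 3.14, 3.14, 3.14].

## Interface

Orientations are given as a unit quaternion [w, x, y, z].
In Python, from station import * gives the robot as it stands.
- The arm moves only by the tool drive_tool, never from a script. Its argument "increments" is a list of rows, each an object of numbers: "claw": the finger opening in m, from 0 to 0.0854; "dx", "dy", "dz": the shift along the tool's x, y, z in m; "wx", "wy", "wz": the turn, a rotation vector about the tool's x, y, z in degrees. A call has 1 to 20 rows; each row shifts and turns the commanded pose from where the row before left it, along the tool's axes as they then stand; what a row does not reach is not made up. A row lasts 1/8 s, in which the tool goes at most 62.5 mm and 10.7 degrees, less where a joint would pass 70% of its speed; a pose out of reach is approached as far as the arm can. A call with a gripper value outside its range is refused whole. The fingers move at their own pace and stop on an object; "newtons" is the grip in N (left out, the last holds). Time passes only in rows, so rows that do not move let the fingers close. It gives the time, the measured TCP pose, the force, the opening and the grip force at its end, in the units of the state.
- get_obs(): the state, without advancing time (a new reading comes with each control period).
- read_camera(name): name is "side" or "top" or "wrist"; returns (picture, depth): 384x512x3 uint8, red, green, blue; 384x512 float32, m along the optical axis (not along the pixel's ray), 0 where there is no reading.
- calibration(name): a dict with "intrinsics" (3x3 intrinsics, pixels), "R" (3x3) and "t" (3): a world point X has camera coordinates R X + t; the wrist camera has in their place "mount" (4x4, takes a point from camera to tool coordinates, whose origin is the TCP and whose axes are the flange's). Camera axes: x right, y down, z forward; pixel columns grow to the right and rows downward; lengths in m; the calibration is good to about 2 mm. A picture is of the moment at which its call begins: read the wrist's pose just before it. calibration takes no time and is no camera call.
- hand_in(): hands the job in; it is judged then, once.
The state is a dict: "t": time; "q": joint angles; "joint_vel": joint speeds; "joint_torque": joint torques, N m; "eef_pos": TCP position; "tool_rot": TCP orientation; "contact_force": force on the tool from outside, world axes, zero at the start; "torque": the same for the moment, N m; "gripper_width": opening from 0.0 (shut) to 1.0 (fully open); "grasp_force": force on a finger pad.
Only numpy, scipy, OpenCV 4.12 (cv2) and the standard library are available. Lean on these libraries where they do the work, as an engineer would, in place of code of your own. Each camera call takes 0.05 s, during which the arm holds its last target. There are 200 camera calls.

## Task

Take the keyed aluminium roller (the one with the red stripe) out of the sloping rack, stand it upright on its flange on the blue round rest and let go of it, so that you can take it again from above. Then lower it flange first over the upright gearbox shaft until it rests on the key, turn it until the keyway drops over the key, and press it gently past the orange spring clips until they click over the flange and it is fully home; leave it there upright, let go, and leave everything else on the bench where it is.

Things in the scene. Friction and masses are not known exactly. Their poses are not given: they have to be found in the camera images.
- roller_mid (a point): Centre of the keyed roller, on its axis half-way up: an aluminium tube 120 mm long, 44 mm across, with a dark foot flange (60 mm across, 10 mm thick) at its -z end; about 0.33 kg. Bore 26 mm, with a keyway 10 mm wide and 5.5 mm deep right through. z: axis, from the flange to the plain end; x: towards the keyway, where a red stripe runs down the outside
- roller_foot (a point): Centre of the flange's underside, 60 mm from roller_mid, same axes. The roller starts leaning in one of the rack's two bays: axis 45 degrees from vertical, flange low, plain end up and towards the rack's +x, stripe on the upper side
- rack: Blue rack with steel bars, fixed: base 150 (x) by 200 mm. Origin under its middle. Two bays, 52 mm either side (y) of the middle, each with a roller leaning towards +x, its foot on a stop plate, its tube on two bars (both within 19 mm of the bay's middle line, so fingers pass down beside a roller near its upper end). Rollers reach 137 mm above the bench
- rest_top (a point): Centre of the top of the blue round rest, a fixed disc 120 mm across, its top 6 mm above the bench
- gearbox: Aluminium gearbox on a steel foot plate, fixed, 185 by 130 mm, top face 45 mm above the bench. Origin on the bench under the shaft's axis. A black upright motor, 56 mm across, stands 78 mm from the shaft towards +x, its top 108 mm above the bench. A red mark on the top face points from the shaft towards -x
- shaft_top (a point): Centre of the top end of the upright steel shaft (24 mm across, chamfered), 60 mm above the gearbox's top face; axes as the gearbox. The roller's centre is at this point when fully home, with its flange on the top face; it is 30 mm higher while the roller rests on the key
- shaft_foot (a point): Foot of the shaft, on the gearbox's top face. From here a brass key, 7 mm wide and 5 mm proud, runs 30 mm up the shaft. Its direction differs each time and is not tracked: within 30 degrees either side of the red mark (gearbox -x). The shaft is stiff to turn (2 N m). With the keyway within about 5 degrees of the key, the roller drops 12 mm, onto the clips
- clip_left (a joint): Orange spring clip at the gearbox's +y, 40 mm from the shaft, reaching 29 mm above the top face, with a sloping inner face. Value: 0 closed, grows as the flange pushes it outward (m, about 0.003 as it passes). The roller rests on the clips with its centre 18 mm above home; pressing 8 to 15 N takes it past, and they close over the flange
- clip_right (a joint): The like spring clip at the gearbox's -y; 0 closed, grows outward
- plain_roller: Look-alike black plastic roller, same outside shape and size as the keyed roller but solid, no bore, no red stripe; lies in the rack's other bay. Origin: centre of its flanged foot's underside, z along its axis to the other end
- jar: Glass jar with red lid, 70 mm across, 90 mm high, upright. Origin: centre of its underside
- tape: Yellow roll of tape lying flat, 96 mm across, 24 mm high. Origin: centre of its underside
- pump_bottle: White bottle with blue cap, 66 mm across, 150 mm high, upright. Origin: centre of its underside
- meter: Yellow hand multimeter lying flat, 160 mm (x) by 80 mm by 40 mm high. Origin: centre of its underside
- tray: Black parts tray, 160 mm (x) by 90 mm by 40 mm high. Origin: centre of its underside
- screwdriver: Green-handled screwdriver lying on the bench, 180 mm long, under 40 mm high. Origin on its underside near the middle, x along it
- spray: Spray can with green label, 54 mm across, 180 mm high, upright. Origin: centre of its underside

How it is judged:
On the way, in this order (a step that is already met when the one before it is completed fails the run):
1. the roller stands upright on the round rest, let go (horizontal distance between roller_mid and rest_top below 0.032 m and z of roller_mid in the frame of rest_top between 0.056 and 0.064 m and angle between roller_mid's own z axis and vertical below 0.06 rad and contact force between roller and the fingers below 0.1 N), for 0.2 s.
2. the roller is on the shaft, over the key (horizontal distance between roller_mid and shaft_top below 0.004 m and z of roller_mid in the frame of shaft_top between 0.022 and 0.045 m and angle between roller_mid's own z axis and vertical below 0.1 rad), for 0.1 s.
3. the keyway has dropped over the key (horizontal distance between roller_mid and shaft_top below 0.004 m and z of roller_mid in the frame of shaft_top below 0.0215 m and angle between roller_mid's own z axis and vertical below 0.1 rad), for 0.1 s.
At the end, for the whole second after the job is handed in: The roller stands at rest on the shaft, keyed and fully home: its centre within 3 mm sideways and 2 mm in height of the home position, upright within 2 degrees, both clips closed over the flange (within 1.2 mm) (horizontal distance between roller_mid and shaft_top below 0.003 m and z of roller_mid in the frame of shaft_top between -0.003 and 0.002 m and angle between roller_mid's own z axis and vertical below 0.04 rad and value of joint each of clip_left, clip_right below 0.0012 m and linear speed of roller below 0.01 m/s); the robot touches nothing.
It fails at once if the roller is forced: more than 80 N between it and the gearbox (contact force between roller and gearbox above 80 N).
It fails at once if the plain roller is shifted more than 20 mm (distance of plain_roller from where it was at the start of the episode above 0.02 m).
It fails at once if a bystander on the bench is shifted more than 25 mm (distance of any of jar, tape, pump_bottle, meter, tray, screwdriver, spray from where it was at the start of the episode above 0.025 m).
It also fails if it takes over 72 s, if anything falls off the work surface, if the arm or the gripper's body presses on something with over 40 N, if the wrist force passes 120 N, or if a joint passes its speed limit or range.

## Working session

There is one attempt and no reset: what is moved stays moved. The work goes in short steps, Python scripts to look and compute and a tool call to move; the robot and the scene stay as the last step left them, time stands still between calls to the robot, and variables do not carry over. Pictures are saved under pics/ and viewed, at most 10 in all, crops included, and the job is handed in when it is done.

Besides the shell and the picture viewer there is one more tool, called in YAML: its name, and indented under it one key for each argument. drive_tool: Moves the arm, as the interface text tells. Its arguments: {"type":"object","properties":{"increments":{"type":"array","items":{"type":"object","properties":{"claw":{"type":"number"},"dx":{"type":"number"},"dy":{"type":"number"},"dz":{"type":"number"},"wx":{"type":"number"},"wy":{"type":"number"},"wz":{"type":"number"}}}},"newtons":{"type":"number"}},"required":["increments"]}

```bash
ls && mkdir -p pics && python3 - <<'E'
from station import *
import cv2,numpy as np
o=get_obs();print({k:np.round(v,3).tolist() for k,v in o.items()})
for n in("top","side"):
    p,d=read_camera(n);c=calibration(n);np.savez(f"{n}0.npz",p=p,d=d,**{k:np.array(v) for k,v in c.items()})
    print(n,c)
    cv2.imwrite(f"pics/{n}0.png",p[:,:,::-1])
print(calibration("wrist"))
a=np.load("top0.npz");b=np.load("side0.npz")
cv2.imwrite("pics/both0.png",cv2.resize(np.vstack([a["p"],b["p"]])[:,:,::-1],None,fx=.78,fy=.78))
E
```

```text
pics
{'t': 0.0, 'q': [-1.222, 0.478, 0.022, 1.556, -0.011, 1.109, -0.083], 'joint_vel': [0.001, 0.001, -0.001, -0.001, 0.001, -0.003, 0.001], 'joint_torque': [0.001, -59.646, 1.608, -28.119, 0.013, 0.01, 0.0], 'eef_pos': [0.298, 0.605, 0.226], 'tool_rot': [-0.0, 0.226, 0.974, -0.001], 'contact_force': [-0.468, 0.352, -0.311], 'torque': [-0.045, 0.034, -0.005], 'grasp_force': 0.0, 'gripper_width': 0.998}
top {'intrinsics': array([[362.22653911,   0.        , 254.45407281],
       [  0.        , 362.22653911, 191.58909334],
       [  0.        ,   0.        ,   1.        ]]), 'R': array([[ 0.02451859, -0.99965258, -0.00967294],
       [-0.99603308, -0.02359961, -0.08579724],
       [ 0.08553915,  0.0117382 , -0.99626566]]), 't': array([-0.01391576,  0.5599991 ,  1.09945907])}
side {'intrinsics': array([[398.21284724,   0.        , 254.1055252 ],
       [  0.        , 398.21284724, 188.20612442],
       [  0.        ,   0.        ,   1.        ]]), 'R': array([[ 0.99614805, -0.08716199,  0.00958361],
       [-0.05992436, -0.75646687, -0.65128101],
       [ 0.06401663,  0.64819802, -0.75877612]]), 't': array([-0.56486098,  0.11057814,  1.33716575])}
{'intrinsics': array([[267.95599565,   0.        , 253.10043866],
       [  0.        , 267.95599565, 187.90264558],
       [  0.        ,   0.        ,   1.        ]]), 'mount': array([[ 4.55288250e-04, -9.47312490e-01, -3.20310535e-01,
         8.16920125e-02],
       [ 9.99999378e-01,  1.05177701e-04,  1.11033444e-03,
        -2.23616208e-04],
       [-1.01814416e-03, -3.20310841e-01,  9.47311949e-01,
        -1.47983049e-01],
       [ 0.00000000e+00,  0.00000000e+00,  0.00000000e+00,
         1.00000000e+00]])}
```

View pics/both0.png

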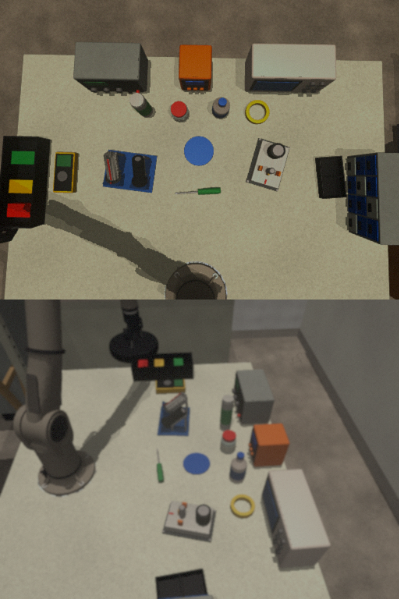

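The top view (lower scale 0.78) shows the rack at about (130,172), the blue rest at (199,150) and the gearbox at (268,163). In the side view the striped roller is the nearer, left one. Next I'll measure from the depth and enlarge crops.

```bash
cat > h.py <<'E'
import numpy as np,cv2
def cloud(d,K,R,t):
    h,w=d.shape;u,v=np.meshgrid(np.arange(w),np.arange(h))
    c=np.stack([(u-K[0,2])/K[0,0]*d,(v-K[1,2])/K[1,1]*d,d],-1)
    return (c-t)@R   # R^T (c-t)
def ray(uv,K,R,t,z):
    r=R.T@np.linalg.inv(K)@np.array([*uv,1.]);o=-R.T@t
    return o+r*(z-o[2])/r[2]
def load(n):
    a=np.load(n);return a["p"],a["d"],a["intrinsics"],a["R"],a["t"]
def quatR(q):
    from scipy.spatial.transform import Rotation as Ro
    return Ro.from_quat(np.r_[q[1:],q[0]]).as_matrix()
E
python3 - <<'E'
from h import *
for n in("top","side"):
    p,d,K,R,t=load(n+"0.npz");X=cloud(d,K,R,t);hsv=cv2.cvtColor(p,cv2.COLOR_RGB2HSV)
    for nm,lo,hi in(("blue",(100,120,60),(125,255,255)),("red",(0,130,60),(8,255,255)),("red2",(172,130,60),(180,255,255)),("orange",(9,150,80),(20,255,255))):
        m=cv2.inRange(hsv,lo,hi);k,l,s,c=cv2.connectedComponentsWithStats(m)
        for i in range(1,k):
            if s[i,4]>=4:
                P=X[(l==i)&(d>0)];
                if len(P) and 0.3<np.median(P[:,0])<.9 and abs(np.median(P[:,1]))<.5: print(n,nm,s[i].tolist(),c[i].round(1),np.median(P,0).round(3),P.min(0).round(3),P.max(0).round(3))
a=load("top0.npz")[0];b=load("side0.npz")[0]
def cr(im,x0,y0,w,h,f):return cv2.resize(im[y0:y0+h,x0:x0+w,::-1],None,fx=f,fy=f,interpolation=cv2.INTER_CUBIC)
o=np.vstack([np.hstack([cr(a,125,180,80,60,5),cr(a,310,170,80,60,5)]),np.hstack([cr(b,195,110,80,60,5),cr(b,205,250,80,60,5)])])
cv2.imwrite("pics/crop0.png",o)
E
```

```text
top blue [238, 104, 22, 2, 26] [249.7 104.2] [0.801 0.016 0.133] [ 0.799 -0.009  0.129] [0.803 0.052 0.136]
top blue [353, 105, 18, 1, 18] [361.5 105. ] [ 0.801 -0.297  0.147] [ 0.8   -0.32   0.144] [ 0.802 -0.274  0.15 ]
top blue [280, 125, 11, 11, 87] [284.8 130.3] [ 0.723 -0.083  0.151] [ 0.709 -0.097  0.143] [ 0.738 -0.069  0.157]
top blue [236, 175, 38, 37, 1086] [254.5 193. ] [ 0.557 -0.     0.007] [ 0.5   -0.059 -0.   ] [0.615 0.058 0.014]
top blue [139, 193, 5, 1, 5] [141. 193.] [0.549 0.358 0.006] [0.549 0.352 0.004] [0.549 0.365 0.01 ]
top blue [132, 194, 69, 53, 1052] [171.5 223. ] [0.452 0.273 0.005] [ 0.387  0.17  -0.001] [0.546 0.381 0.122]
top blue [134, 218, 2, 8, 8] [134.9 221.5] [0.459 0.373 0.004] [0.448 0.372 0.002] [0.47  0.376 0.007]
top red [174, 115, 5, 4, 18] [176.  116.7] [0.785 0.248 0.046] [0.781 0.242 0.033] [0.792 0.258 0.051]
top red [219, 130, 21, 21, 338] [228.6 139.6] [0.706 0.078 0.091] [0.678 0.048 0.064] [0.736 0.11  0.098]
top red [137, 204, 7, 27, 65] [139.7 216.7] [0.472 0.327 0.102] [0.434 0.32  0.061] [0.508 0.334 0.139]
top red [339, 230, 3,
[... 1275 characters left out ...]
[0.734 0.105 0.096]
side orange [219, 113, 3, 2, 4] [220.  113.5] [0.467 0.49  0.037] [0.463 0.483 0.032] [0.471 0.493 0.038]
side orange [326, 159, 44, 35, 1096] [347.4 174.4] [0.868 0.007 0.15 ] [ 0.808 -0.045  0.114] [0.931 0.077 0.156]
side orange [339, 193, 3, 6, 7] [339.7 195.4] [ 0.839 -0.041  0.104] [ 0.837 -0.043  0.093] [ 0.844 -0.039  0.116]
side orange [346, 192, 2, 3, 5] [346.4 193. ] [ 0.86  -0.043  0.112] [ 0.856 -0.044  0.107] [ 0.862 -0.037  0.123]
side orange [348, 195, 8, 8, 15] [352.1 198.1] [ 0.886 -0.041  0.088] [ 0.875 -0.045  0.066] [ 0.893 -0.038  0.102]
side orange [230, 284, 3, 2, 5] [230.8 284.6] [ 0.474 -0.308  0.072] [ 0.472 -0.311  0.068] [ 0.477 -0.307  0.074]
```

View pics/crop0.png

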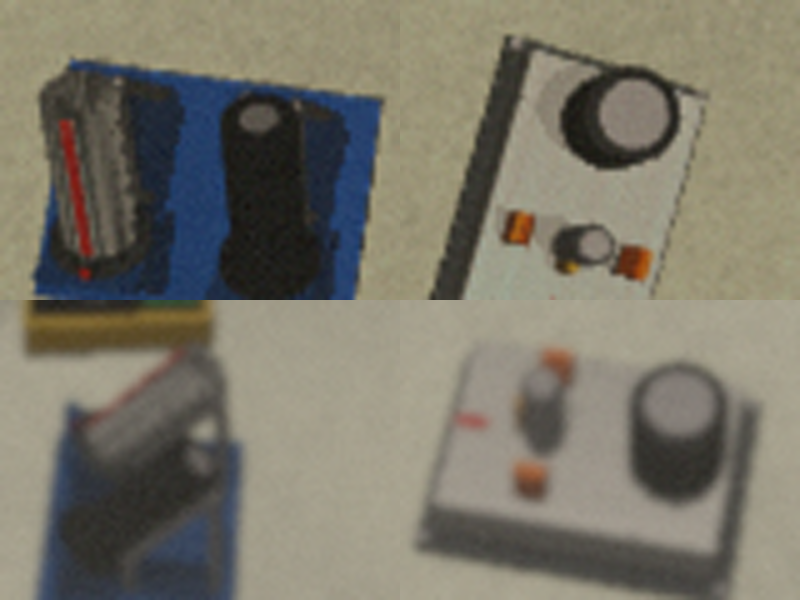

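Crop: the striped roller is in the left (+y) bay, with its stripe from about (65,120) to (85,255) in the first crop. The gearbox shows the shaft at (597,243), a brass key speck at (568,267) and clips at (518,228) and (635,262). Next come the stripe line, rack yaw and gearbox pose.

```bash
python3 - <<'E'
from h import *
p,d,K,R,t=load("top0.npz");X=cloud(d,K,R,t);hsv=cv2.cvtColor(p,cv2.COLOR_RGB2HSV)
m=cv2.inRange(hsv,(0,130,60),(8,255,255))|cv2.inRange(hsv,(172,130,60),(180,255,255))
m[:, :130]=0;m[:,160:]=0;m[:200]=0;m[232:]=0
v,u=np.nonzero(m);c=np.polyfit(v,u,1);print(v.min(),v.max())
a=ray((np.polyval(c,v.min()-.5),v.min()-.5),K,R,t,.137);b=ray((np.polyval(c,v.max()+.5),v.max()+.5),K,R,t,.0592)
print("stripe hi",a,"lo",b,"len xy",np.linalg.norm((a-b)[:2]),"yaw",np.degrees(np.arctan2(*(a-b)[1::-1])))
# rack base
mb=cv2.inRange(hsv,(100,120,40),(125,255,255));mb[:,:125]=0;mb[:,210:]=0;mb[:185]=0;mb[255:]=0
q=np.column_stack(np.nonzero(mb)[::-1]);h=cv2.convexHull(q);W=np.array([ray(x,K,R,t,.008)[:2] for x in h[:,0].astype(float)],np.float32)
r=cv2.minAreaRect(W);print("rack",r)
# gearbox top face: points z~.045
k=(abs(X[...,2]-.045)<.006)&(abs(X[...,0]-.5)<.16)&(abs(X[...,1]+.27)<.16)&(d>0)
k=cv2.morphologyEx(k.astype(np.uint8),cv2.MORPH_CLOSE,np.ones((9,9)));k=cv2.morphologyEx(k,cv2.MORPH_OPEN,np.ones((5,5)))
q=np.column_stack(np.nonzero(k)[::-1]);W=np.array([ray(x,K,R,t,.045)[:2] for x in cv2.convexHull(q)[:,0].astype(float)],np.float32)
print("gearbox",cv2.minAreaRect(W))
# clips, mark, shaft
L=np.array([ray((334,215.1),K,R,t,.07),ray((356.6,222.2),K,R,t,.07)]);print("clip mid",L.mean(0),"yaw",np.degrees(np.arctan2(*(L[0]-L[1])[1::-1]))-90)
print("mark",ray((340,232.5),K,R,t,.045))
k=(abs(X[...,2]-.105)<.012)&(abs(X[...,0]-.48)<.03)&(abs(X[...,1]+.27)<.035);v,u=np.nonzero(k);print("shaft top",k.sum(),ray((u.mean(),v.mean()),K,R,t,.105),X[k].mean(0))
E
```

```text
204 230
stripe hi [0.50940639 0.32359319 0.137     ] lo [0.4326378  0.33197335 0.0592    ] len xy 0.07722462494765203 yaw -6.229815089654488
rack ((0.4687972366809845, 0.2742161154747009), (0.19725674390792847, 0.1465010941028595), 84.01110076904297)
gearbox ((0.5092289447784424, -0.2781231701374054), (0.11097649484872818, 0.16486024856567383), 74.70458221435547)
clip mid [ 0.48253231 -0.27062562  0.07      ] yaw -16.146682080503794
mark [ 0.441017  -0.2608826  0.045    ]
shaft top 60 [ 0.4825339  -0.26995817  0.105     ] [ 0.48254167 -0.27004232  0.10461629]
```

drive_tool:
  increments:
    - {"claw":0.085,"dx":-0.039,"dy":-0.02}
    - {"dx":-0.039,"dy":-0.02}
    - {"dx":-0.039,"dy":-0.02}
    - {"dx":-0.039,"dy":-0.02}
    - {"dx":-0.039,"dy":-0.02}
    - {"dx":-0.039,"dy":-0.02}
    - {"dx":-0.039,"dy":-0.02}
    - {"dx":-0.038,"dy":-0.02}
    - {"wz":-5}
    - {"wz":-5}
    - {"wz":-5}
    - {"wz":-5}
    - {}
  newtons: 40

```text
schema error: expected keys claw, dx, dy, dz, wx, wy, wz
```

```bash
python3 - <<'E'
from station import *
from h import *
o=get_obs();print({k:np.round(v,3).tolist() for k,v in o.items() if k in("t","q","eef_pos","tool_rot")})
p,d=read_camera("wrist");c=calibration("wrist");M=c["mount"]
T=np.eye(4);T[:3,:3]=quatR(o["tool_rot"]);T[:3,3]=o["eef_pos"];C=np.linalg.inv(T@M);K,R,t=c["intrinsics"],C[:3,:3],C[:3,3]
np.savez("w1.npz",p=p,d=d,intrinsics=K,R=R,t=t);print(T[:3,:3].round(3).tolist())
X=cloud(d,K,R,t);hsv=cv2.cvtColor(p,cv2.COLOR_RGB2HSV)
m=(cv2.inRange(hsv,(0,130,60),(8,255,255))|cv2.inRange(hsv,(172,130,60),(180,255,255)))
k,l,s,cc=cv2.connectedComponentsWithStats(m)
for i in range(1,k):
    if s[i,4]>20:
        P=X[(l==i)&(d>0)];print(s[i],P.mean(0).round(4),P.min(0).round(3),P.max(0).round(3))
        g=P-P.mean(0);print(np.linalg.svd(g,full_matrices=False)[2][0].round(3))
cv2.imwrite("pics/w1.png",p[:,:,::-1])
E
```

```text
{'t': 0.1, 'q': [-1.222, 0.478, 0.022, 1.556, -0.012, 1.109, -0.083], 'eef_pos': [0.297, 0.605, 0.226], 'tool_rot': [-0.0, 0.226, 0.974, -0.001]}
[[-0.897, 0.441, -0.001], [0.441, 0.897, -0.001], [-0.0, -0.002, -1.0]]
[ 267  115   89   75 3945] [0.3076 0.6761 0.0608] [0.285 0.626 0.005] [0.359 0.735 0.068]
[-0.01  -1.    -0.026]
```

View pics/w1.png

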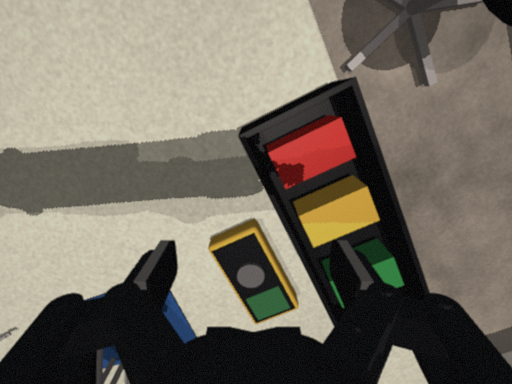

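The move was refused because every row needs all its keys, so this picture shows only the start view: meter at (253,272), parts bins at right. I'll resend it in full.

drive_tool:
  increments:
    - {"claw":0.085,"dx":-0.039,"dy":-0.02,"dz":0,"wx":0,"wy":0,"wz":0}
    - {"claw":0.085,"dx":-0.039,"dy":-0.02,"dz":0,"wx":0,"wy":0,"wz":0}
    - {"claw":0.085,"dx":-0.039,"dy":-0.02,"dz":0,"wx":0,"wy":0,"wz":0}
    - {"claw":0.085,"dx":-0.039,"dy":-0.02,"dz":0,"wx":0,"wy":0,"wz":0}
    - {"claw":0.085,"dx":-0.039,"dy":-0.02,"dz":0,"wx":0,"wy":0,"wz":0}
    - {"claw":0.085,"dx":-0.039,"dy":-0.02,"dz":0,"wx":0,"wy":0,"wz":0}
    - {"claw":0.085,"dx":-0.039,"dy":-0.02,"dz":0,"wx":0,"wy":0,"wz":0}
    - {"claw":0.085,"dx":-0.038,"dy":-0.02,"dz":0,"wx":0,"wy":0,"wz":0}
    - {"claw":0.085,"dx":0,"dy":0,"dz":0,"wx":0,"wy":0,"wz":-5}
    - {"claw":0.085,"dx":0,"dy":0,"dz":0,"wx":0,"wy":0,"wz":-5}
    - {"claw":0.085,"dx":0,"dy":0,"dz":0,"wx":0,"wy":0,"wz":-5}
    - {"claw":0.085,"dx":0,"dy":0,"dz":0,"wx":0,"wy":0,"wz":-5}
    - {"claw":0.085,"dx":0,"dy":0,"dz":0,"wx":0,"wy":0,"wz":0}
  newtons: 40

```text
t: 1.78
eef_pos: [0.5061, 0.3248, 0.2263]
tool_rot: [-0.0, 0.054, 0.999, -0.0]
contact_force: [-0.2, -0.1, -0.7]
gripper_width: 0.996
grasp_force: 0.0
```

```bash
cat > look.py <<'E'
from station import *
from h import *
def look(name):
    o=get_obs();p,d=read_camera("wrist");c=calibration("wrist")
    T=np.eye(4);T[:3,:3]=quatR(o["tool_rot"]);T[:3,3]=o["eef_pos"];C=np.linalg.inv(T@c["mount"])
    K,R,t=c["intrinsics"],C[:3,:3],C[:3,3]
    np.savez(name+".npz",p=p,d=d,intrinsics=K,R=R,t=t)
    cv2.imwrite(f"pics/{name}.png",p[:,:,::-1])
    print({k:np.round(v,3).tolist() for k,v in o.items() if k in("t","q","eef_pos","contact_force","gripper_width")});print(T[:3,:3].round(3).tolist())
    return p,d,K,R,t
def redmask(p):
    h=cv2.cvtColor(p,cv2.COLOR_RGB2HSV);return cv2.inRange(h,(0,130,50),(8,255,255))|cv2.inRange(h,(172,130,50),(180,255,255))
def comps(m,X,d,n=20):
    k,l,s,cc=cv2.connectedComponentsWithStats(m)
    for i in range(1,k):
        if s[i,4]>n:
            P=X[(l==i)&(d>0)]
            if len(P)>9:
                print(s[i],cc[i].round(1),P.mean(0).round(4),P.min(0).round(3),P.max(0).round(3),np.linalg.svd(P-P.mean(0),full_matrices=False)[2][0].round(3))
E
python3 - <<'E'
from look import *
p,d,K,R,t=look("w2");X=cloud(d,K,R,t);comps(redmask(p),X,d)
E
```

```text
{'t': 1.775, 'q': [-0.715, 0.356, 0.052, 1.741, -0.021, 1.045, 0.807], 'eef_pos': [0.506, 0.325, 0.226], 'contact_force': [-0.245, -0.144, -0.657], 'gripper_width': 0.996}
[[-0.994, 0.108, -0.001], [0.108, 0.994, -0.0], [0.001, -0.0, -1.0]]
[250  92   7   7  46] [252.9  95.1] [0.4224 0.3335 0.0621] [0.419 0.33  0.058] [0.426 0.337 0.065] [ 0.702 -0.147  0.697]
[251 105   6  88 457] [253.1 149.9] [0.474  0.3281 0.1028] [0.433 0.322 0.061] [0.509 0.335 0.138] [ 0.704 -0.072  0.706]
[ 95 346  17   7  66] [102.6 349.1] [0.7175 0.1016 0.1066] [0.507 0.023 0.025] [0.803 0.269 0.299] [ 0.64  -0.502 -0.581]
```

View pics/w2.png

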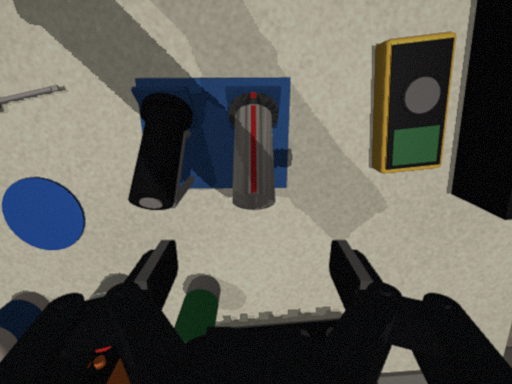

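The wrist view has the stripe centred at column 253, rows 105–193, lined up between the open fingers and in agreement with the top camera. I'll go down and close.

drive_tool:
  increments:
    - {"claw":0.085,"dx":0,"dy":0,"dz":0.03,"wx":0,"wy":0,"wz":0}
    - {"claw":0.085,"dx":0,"dy":0,"dz":0.03,"wx":0,"wy":0,"wz":0}
    - {"claw":0.085,"dx":0,"dy":0,"dz":0.02,"wx":0,"wy":0,"wz":0}
    - {"claw":0.085,"dx":0,"dy":0,"dz":0.02,"wx":0,"wy":0,"wz":0}
    - {"claw":0.085,"dx":0,"dy":0,"dz":0.016,"wx":0,"wy":0,"wz":0}
    - {"claw":0.04,"dx":0,"dy":0,"dz":0,"wx":0,"wy":0,"wz":0}
    - {"claw":0.03,"dx":0,"dy":0,"dz":0,"wx":0,"wy":0,"wz":0}
    - {"claw":0.03,"dx":0,"dy":0,"dz":0,"wx":0,"wy":0,"wz":0}
    - {"claw":0.03,"dx":0,"dy":0,"dz":0,"wx":0,"wy":0,"wz":0}
    - {"claw":0.03,"dx":0,"dy":0,"dz":0,"wx":0,"wy":0,"wz":0}
    - {"claw":0.03,"dx":0,"dy":0,"dz":0,"wx":0,"wy":0,"wz":0}
  newtons: 80

```text
t: 3.2
eef_pos: [0.5068, 0.3251, 0.1125]
tool_rot: [0.001, 0.054, 0.999, 0.0]
contact_force: [-3.1, -2.6, 8.6]
gripper_width: 0.424
grasp_force: 83.5
```

drive_tool:
  increments:
    - {"claw":0.03,"dx":0,"dy":0,"dz":-0.01,"wx":0,"wy":0,"wz":0}
    - {"claw":0.03,"dx":0,"dy":0,"dz":-0.02,"wx":0,"wy":0,"wz":0}
    - {"claw":0.03,"dx":0,"dy":0,"dz":-0.03,"wx":0,"wy":0,"wz":0}
    - {"claw":0.03,"dx":0,"dy":0,"dz":-0.03,"wx":0,"wy":0,"wz":0}
    - {"claw":0.03,"dx":0,"dy":0,"dz":-0.03,"wx":0,"wy":0,"wz":0}
    - {"claw":0.03,"dx":0,"dy":0,"dz":0,"wx":0,"wy":0,"wz":0}
    - {"claw":0.03,"dx":0,"dy":0,"dz":0,"wx":0,"wy":0,"wz":0}
  newtons: 80

```text
t: 4.08
eef_pos: [0.5057, 0.3245, 0.2294]
tool_rot: [-0.001, 0.054, 0.999, -0.001]
contact_force: [-0.6, -0.3, -4.5]
gripper_width: 0.426
grasp_force: 84.8
```

```bash
python3 - <<'E'
from look import *
p,d,K,R,t=look("w3");X=cloud(d,K,R,t);comps(redmask(p),X,d)
E
```

```text
{'t': 4.075, 'q': [-0.716, 0.353, 0.053, 1.738, -0.021, 1.052, 0.808], 'eef_pos': [0.506, 0.325, 0.229], 'contact_force': [-0.576, -0.296, -4.545], 'gripper_width': 0.426}
[[-0.994, 0.108, -0.001], [0.108, 0.994, -0.001], [0.001, -0.001, -1.0]]
[248  95  10   9  84] [252.4  99.2] [0.4255 0.3323 0.1726] [0.422 0.329 0.168] [0.428 0.336 0.177] [-0.635 -0.061 -0.77 ]
[ 248  115   11  145 1327] [252.8 191.2] [0.4769 0.3271 0.2197] [0.436 0.321 0.172] [0.507 0.334 0.255] [ 0.655 -0.068  0.753]
[ 73 309  22  18  88] [ 82.5 316.7] [0.6451 0.1078 0.127 ] [0.487 0.056 0.078] [0.692 0.27  0.31 ] [-0.545  0.558  0.626]
```

View pics/w3.png

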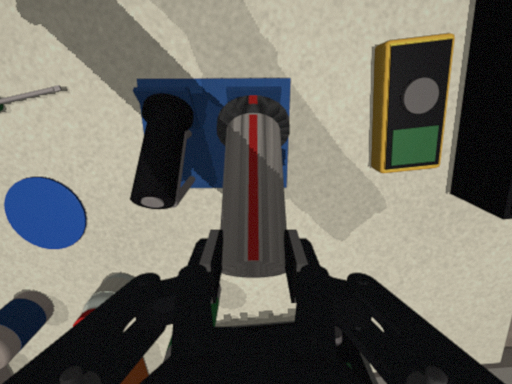

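Held firmly: the stripe runs (253,115)–(253,260), axis now about 41° from vertical. Next I'll lift clear, tilt it upright and carry it over the rest.

drive_tool:
  increments:
    - {"claw":0.03,"dx":0,"dy":0,"dz":-0.027,"wx":0,"wy":0,"wz":0}
    - {"claw":0.03,"dx":0,"dy":0,"dz":-0.027,"wx":0,"wy":0,"wz":0}
    - {"claw":0.03,"dx":0,"dy":0,"dz":-0.027,"wx":0,"wy":0,"wz":0}
    - {"claw":0.03,"dx":0,"dy":0,"dz":0,"wx":0,"wy":-8.2,"wz":0}
    - {"claw":0.03,"dx":0,"dy":0,"dz":0,"wx":0,"wy":-8.2,"wz":0}
    - {"claw":0.03,"dx":0,"dy":0,"dz":0,"wx":0,"wy":-8.2,"wz":0}
    - {"claw":0.03,"dx":0,"dy":0,"dz":0,"wx":0,"wy":-8.2,"wz":0}
    - {"claw":0.03,"dx":0,"dy":0,"dz":0,"wx":0,"wy":-8.2,"wz":0}
    - {"claw":0.03,"dx":0.0022,"dy":-0.0398,"dz":0.018,"wx":0,"wy":0,"wz":0}
    - {"claw":0.03,"dx":0.0022,"dy":-0.0398,"dz":0.018,"wx":0,"wy":0,"wz":0}
    - {"claw":0.03,"dx":0.0022,"dy":-0.0398,"dz":0.018,"wx":0,"wy":0,"wz":0}
    - {"claw":0.03,"dx":0.0022,"dy":-0.0398,"dz":0.018,"wx":0,"wy":0,"wz":0}
    - {"claw":0.03,"dx":0.0022,"dy":-0.0398,"dz":0.018,"wx":0,"wy":0,"wz":0}
    - {"claw":0.03,"dx":0.0022,"dy":-0.0398,"dz":0.018,"wx":0,"wy":0,"wz":0}
    - {"claw":0.03,"dx":0.0022,"dy":-0.0398,"dz":0.018,"wx":0,"wy":0,"wz":0}
    - {"claw":0.03,"dx":0.0022,"dy":-0.0398,"dz":0.018,"wx":0,"wy":0,"wz":0}
    - {"claw":0.03,"dx":0,"dy":0,"dz":0,"wx":0,"wy":0,"wz":0}
    - {"claw":0.03,"dx":0,"dy":0,"dz":0,"wx":0,"wy":0,"wz":0}
  newtons: 80

```text
t: 6.38
eef_pos: [0.5522, 0.0085, 0.1945]
tool_rot: [0.351, 0.051, 0.935, -0.019]
contact_force: [0.8, 0.1, -3.3]
gripper_width: 0.423
grasp_force: 86.1
```

```bash
python3 - <<'E'
from look import *
p,d,K,R,t=look("w4");X=cloud(d,K,R,t);comps(redmask(p),X,d)
p2,d2=read_camera("side");cv2.imwrite("pics/c4.png",np.hstack([cv2.resize(p,(400,300)),cv2.resize(p2[110:230,180:340],(400,300))])[:,:,::-1])
E
```

```text
{'t': 6.375, 'q': [-0.585, 0.09, 0.324, 2.432, 1.816, 0.224, -0.554], 'eef_pos': [0.552, 0.009, 0.194], 'contact_force': [0.798, 0.063, -3.254], 'gripper_width': 0.423}
[[-0.749, 0.108, 0.654], [0.081, 0.994, -0.071], [-0.658, 0.0, -0.753]]
[248  88  10   9  83] [252.3  92.1] [0.5215 0.0111 0.1007] [0.521 0.008 0.096] [0.523 0.014 0.105] [-0.085 -0.289 -0.954]
[ 248  108   11  155 1439] [252.8 189.4] [0.5344 0.01   0.1688] [0.529 0.007 0.106] [0.54  0.013 0.214] [ 0.076 -0.007  0.997]
[ 297  177   49   33 1279] [320.7 193.2] [0.7001 0.0784 0.0871] [0.677 0.05  0.023] [0.808 0.109 0.092] [ 0.984 -0.115 -0.138]
```

View pics/c4.png

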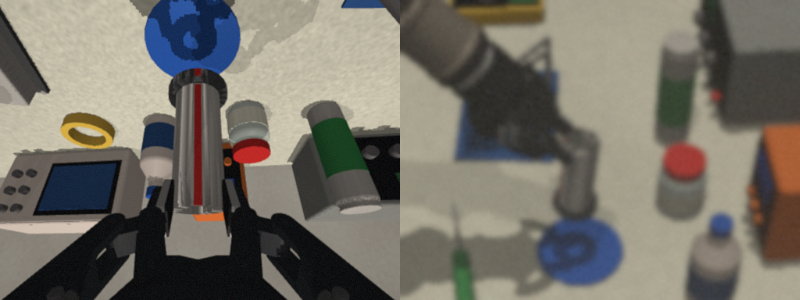

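The roller is nearly upright (about 4° lean) over the rest, with the flange at (200,80) in the left picture. Joint 4 is close to its limit, so I'll shift outward a little, correct the tilt and descend in part.

drive_tool:
  increments:
    - {"claw":0.03,"dx":-0.0083,"dy":-0.009,"dz":0.0072,"wx":0,"wy":0,"wz":0}
    - {"claw":0.03,"dx":0,"dy":0,"dz":0,"wx":0,"wy":-2.2,"wz":0}
    - {"claw":0.03,"dx":0,"dy":0,"dz":0,"wx":0,"wy":-2.2,"wz":0}
    - {"claw":0.03,"dx":0.0107,"dy":0,"dz":0.0105,"wx":0,"wy":0,"wz":0}
    - {"claw":0.03,"dx":0.0107,"dy":0,"dz":0.0105,"wx":0,"wy":0,"wz":0}
    - {"claw":0.03,"dx":0.0107,"dy":0,"dz":0.0105,"wx":0,"wy":0,"wz":0}
    - {"claw":0.03,"dx":0.0107,"dy":0,"dz":0.0105,"wx":0,"wy":0,"wz":0}
    - {"claw":0.03,"dx":0,"dy":0,"dz":0,"wx":0,"wy":0,"wz":0}
  newtons: 80

```text
t: 7.48
eef_pos: [0.5611, -0.0028, 0.1329]
tool_rot: [0.376, 0.05, 0.925, -0.021]
contact_force: [-0.4, 0.1, -4.5]
gripper_width: 0.419
grasp_force: 86.3
```

```bash
python3 - <<'E'
from look import *
p,d,K,R,t=look("w5");X=cloud(d,K,R,t);comps(redmask(p),X,d)
E
```

```text
{'t': 7.475, 'q': [0.478, 0.38, -0.819, 2.436, 2.171, 0.598, -0.79], 'eef_pos': [0.561, -0.003, 0.133], 'contact_force': [-0.383, 0.118, -4.532], 'gripper_width': 0.419}
[[-0.712, 0.109, 0.694], [0.078, 0.994, -0.077], [-0.698, -0.001, -0.716]]
[248  86  10  10  88] [252.2  90.7] [ 0.5341 -0.0009  0.0378] [ 0.533 -0.004  0.033] [0.535 0.002 0.042] [-0.034 -0.031 -0.999]
[ 248  107   11  156 1454] [252.8 188.9] [ 0.5443 -0.0015  0.1061] [ 0.541 -0.005  0.044] [0.547 0.001 0.152] [-0.034  0.002 -0.999]
[ 311  215   57   29 1343] [338.5 228.7] [0.7031 0.0789 0.0849] [ 0.676  0.05  -0.234] [1.905 0.411 0.091] [ 0.949  0.208 -0.236]
```

drive_tool:
  increments:
    - {"claw":0.03,"dx":0.0042,"dy":0,"dz":0.0043,"wx":0,"wy":-1,"wz":0}
    - {"claw":0.03,"dx":0.0042,"dy":0,"dz":0.0043,"wx":0,"wy":0,"wz":0}
    - {"claw":0.03,"dx":0.0042,"dy":0,"dz":0.0043,"wx":0,"wy":0,"wz":0}
    - {"claw":0.03,"dx":0.0042,"dy":0,"dz":0.0043,"wx":0,"wy":0,"wz":0}
    - {"claw":0.03,"dx":0,"dy":0,"dz":0,"wx":0,"wy":0,"wz":0}
  newtons: 80

```text
t: 8.15
eef_pos: [0.5649, -0.0009, 0.1095]
tool_rot: [0.385, 0.045, 0.921, -0.025]
contact_force: [-5.5, -4.1, 17.7]
gripper_width: 0.421
grasp_force: 88.7
```

```bash
python3 - <<'E'
from look import *
p,d,K,R,t=look("w6");X=cloud(d,K,R,t);comps(redmask(p),X,d)
E
```

```text
{'t': 8.15, 'q': [0.838, 0.806, -1.344, 2.432, 2.095, 1.042, -0.451], 'eef_pos': [0.565, -0.001, 0.109], 'contact_force': [-5.542, -4.083, 17.696], 'gripper_width': 0.421}
[[-0.699, 0.102, 0.708], [0.064, 0.995, -0.081], [-0.712, -0.012, -0.702]]
[247  83  10  11  98] [251.5  88.1] [ 5.365e-01 -5.000e-04  1.470e-02] [ 0.535 -0.004  0.01 ] [0.538 0.003 0.019] [0.031 0.157 0.987]
[ 248  104   11  160 1513] [252.3 187.2] [ 5.474e-01 -3.000e-04  8.200e-02] [ 0.543 -0.004  0.021] [0.552 0.003 0.129] [-0.045 -0.015 -0.999]
[ 311  234   59   26 1298] [340.3 246.5] [0.7011 0.0793 0.0848] [ 0.54   0.032 -0.135] [1.906 0.338 0.128] [ 0.969  0.177 -0.172]
```

drive_tool:
  increments:
    - {"claw":0.045,"dx":0,"dy":0,"dz":0,"wx":0,"wy":0,"wz":0}
    - {"claw":0.055,"dx":0,"dy":0,"dz":0,"wx":0,"wy":0,"wz":0}
    - {"claw":0.07,"dx":0,"dy":0,"dz":0,"wx":0,"wy":0,"wz":0}
    - {"claw":0.085,"dx":0,"dy":0,"dz":0,"wx":0,"wy":0,"wz":0}
    - {"claw":0.085,"dx":0,"dy":0,"dz":0,"wx":0,"wy":0,"wz":0}
    - {"claw":0.085,"dx":0,"dy":0,"dz":0,"wx":0,"wy":0,"wz":0}
    - {"claw":0.085,"dx":0,"dy":0,"dz":0,"wx":0,"wy":0,"wz":0}
  newtons: 40

```text
t: 9.07
eef_pos: [0.5614, -0.002, 0.107]
tool_rot: [0.382, 0.046, 0.923, -0.024]
contact_force: [0.6, -0.1, -0.2]
gripper_width: 0.993
grasp_force: 0.0
```

```bash
python3 - <<'E'
from look import *
p,d,K,R,t=look("w7");X=cloud(d,K,R,t);comps(redmask(p),X,d)
E
```

```text
{'t': 9.075, 'q': [0.843, 0.806, -1.344, 2.436, 2.092, 1.036, -0.451], 'eef_pos': [0.561, -0.002, 0.107], 'contact_force': [0.57, -0.084, -0.229], 'gripper_width': 0.993}
[[-0.704, 0.103, 0.702], [0.067, 0.995, -0.079], [-0.707, -0.008, -0.707]]
[247  88  10  10  92] [251.5  92.8] [ 0.5365 -0.0016  0.0124] [ 0.535 -0.005  0.008] [0.538 0.002 0.016] [0.02  0.09  0.996]
[ 245  109   11  156 1464] [250.7 190.9] [ 0.5444 -0.0022  0.0815] [ 0.543 -0.005  0.019] [0.548 0.001 0.127] [ 0.001 -0.001 -1.   ]
[312 238  59  26 718] [337.8 248.5] [0.688  0.0724 0.0855] [0.537 0.041 0.052] [0.807 0.11  0.126] [ 0.985  0.019 -0.174]
```

The roller stands upright on the rest, let go, at about (0.566, -0.002). Next: rise straight up, then turn the tool back to vertical.

drive_tool:
  increments:
    - {"claw":0.085,"dx":-0.0142,"dy":0,"dz":-0.0142,"wx":0,"wy":0,"wz":0}
    - {"claw":0.085,"dx":-0.0142,"dy":0,"dz":-0.0142,"wx":0,"wy":0,"wz":0}
    - {"claw":0.085,"dx":-0.0142,"dy":0,"dz":-0.0142,"wx":0,"wy":0,"wz":0}
    - {"claw":0.085,"dx":-0.0142,"dy":0,"dz":-0.0142,"wx":0,"wy":0,"wz":0}
    - {"claw":0.085,"dx":-0.0142,"dy":0,"dz":-0.0142,"wx":0,"wy":0,"wz":0}
    - {"claw":0.085,"dx":0,"dy":0,"dz":0,"wx":0,"wy":5,"wz":0}
    - {"claw":0.085,"dx":0,"dy":0,"dz":0,"wx":0,"wy":8,"wz":0}
    - {"claw":0.085,"dx":0,"dy":0,"dz":0,"wx":0,"wy":8,"wz":0}
    - {"claw":0.085,"dx":0,"dy":0,"dz":0,"wx":0,"wy":8,"wz":0}
    - {"claw":0.085,"dx":0,"dy":0,"dz":0,"wx":0,"wy":8,"wz":0}
    - {"claw":0.085,"dx":0,"dy":0,"dz":0,"wx":0,"wy":8,"wz":0}
    - {"claw":0.085,"dx":0,"dy":0,"dz":0,"wx":0,"wy":0,"wz":0}
  newtons: 40

```text
t: 10.62
eef_pos: [0.5641, -0.0047, 0.2063]
tool_rot: [0.026, 0.056, 0.998, -0.009]
contact_force: [0.1, 0.1, -1.0]
gripper_width: 0.996
grasp_force: 0.0
```

```bash
python3 - <<'E'
from look import *
p,d,K,R,t=look("w8");X=cloud(d,K,R,t);comps(redmask(p),X,d)
E
```

```text
{'t': 10.625, 'q': [0.81, 0.615, -1.277, 1.829, 0.689, 1.165, 0.765], 'eef_pos': [0.564, -0.005, 0.206], 'contact_force': [0.123, 0.06, -0.951], 'gripper_width': 0.996}
[[-0.992, 0.113, 0.051], [0.112, 0.994, -0.021], [-0.053, -0.015, -0.998]]
[ 1 68  8 19 96] [ 4.5 77. ] [ 0.4413 -0.259   0.0458] [ 0.432 -0.265  0.044] [ 0.45  -0.254  0.048] [ 0.964 -0.266  0.01 ]
[252 142   7  27 151] [255.6 155.6] [ 0.5443 -0.0019  0.0847] [ 0.544 -0.005  0.022] [0.545 0.001 0.127] [-0.002  0.002 -1.   ]
[312 255  29  46 773] [324.2 280.2] [0.7071 0.0637 0.0889] [ 0.577  0.037 -0.   ] [0.83  0.104 0.247] [ 0.799  0.14  -0.584]
```

```bash
python3 - <<'E'
from look import *
p,d,K,R,t=load("top0.npz");X=cloud(d,K,R,t);hsv=cv2.cvtColor(p,cv2.COLOR_RGB2HSV)
m=cv2.inRange(hsv,(15,110,60),(32,255,255));m[:, :325]=0;m[:,370:]=0;m[:210]=0;m[235:]=0
v,u=np.nonzero(m);print(list(zip(u,v)))
s=np.array([.4825,-.2700])
if len(u):
  for z in(.06,.075):
    e=ray((u.mean(),v.mean()),K,R,t,z)[:2]-s;print(z,e,np.linalg.norm(e),np.degrees(np.arctan2(e[1],e[0])))
p,d,K,R,t=load("w8.npz");X=cloud(d,K,R,t)
k=(abs(X[...,2]-.126)<.006)&(np.hypot(X[...,0]-.566,X[...,1])<.035)&(d>0)
m=cv2.morphologyEx(k.astype(np.uint8),cv2.MORPH_CLOSE,np.ones((9,9)))
c=max(cv2.findContours(m,0,2)[0],key=cv2.contourArea)
W=np.array([ray(x,K,R,t,.126)[:2] for x in c[:,0].astype(float)],np.float32)
print("roller top",cv2.minEnclosingCircle(W))
# wrist view of gearbox
g=(hsv,)
h8=cv2.cvtColor(p,cv2.COLOR_RGB2HSV);m=cv2.inRange(h8,(9,110,60),(32,255,255));comps(m,X,d,8)
E
```

```text
[(np.int64(334), np.int64(212)), (np.int64(334), np.int64(213)), (np.int64(333), np.int64(214)), (np.int64(333), np.int64(215)), (np.int64(333), np.int64(216)), (np.int64(333), np.int64(217)), (np.int64(332), np.int64(218)), (np.int64(358), np.int64(219)), (np.int64(360), np.int64(221)), (np.int64(342), np.int64(222)), (np.int64(343), np.int64(222)), (np.int64(344), np.int64(222)), (np.int64(343), np.int64(223)), (np.int64(344), np.int64(223)), (np.int64(345), np.int64(223)), (np.int64(343), np.int64(224)), (np.int64(344), np.int64(224)), (np.int64(359), np.int64(224))]
0.06 [-0.00272912  0.00655977] 0.0071048358017496895 112.58925260248458
0.075 [-0.00294651  0.0100193 ] 0.010443577543724956 106.38771729991525
roller top ((0.5655347108840942, -0.003786180866882205), 0.02331584505736828)
[ 20 116  30  20 359] [ 33.3 124.9] [ 0.4916 -0.2333  0.0643] [ 0.482 -0.266  0.045] [ 0.502 -0.227  0.075] [-0.058  0.115  0.992]
[  86  239   61   55 1420] [110.8 261.2] [ 0.7004 -0.2381  0.0203] [ 0.543 -0.299 -0.001] [ 0.771 -0.057  0.271] [ 0.636 -0.723 -0.271]
[251 294  82  37 545] [286.3 305.8] [0.806  0.0171 0.0263] [ 0.804 -0.039  0.005] [0.815 0.078 0.076] [-0.009  0.999  0.036]
[284 311  12  14 127] [289.7 317.3] [0.795  0.0199 0.0593] [0.79  0.012 0.05 ] [0.804 0.028 0.065] [0.668 0.071 0.74 ]
[302 310  11  13 122] [306.9 316.1] [0.7949 0.0444 0.0594] [0.791 0.037 0.05 ] [0.803 0.052 0.065] [0.624 0.016 0.781]
[267 312  12  14 126] [272.6 318.5] [ 0.795  -0.0049  0.0593] [ 0.791 -0.014  0.05 ] [0.803 0.003 0.065] [-0.637  0.033 -0.77 ]
```

drive_tool:
  increments:
    - {"claw":0.085,"dx":0,"dy":0,"dz":0,"wx":-0.86,"wy":3.0,"wz":0}
    - {"claw":0.085,"dx":-0.0015,"dy":0.0008,"dz":0.022,"wx":0,"wy":0,"wz":0}
    - {"claw":0.085,"dx":0,"dy":0,"dz":0.022,"wx":0,"wy":0,"wz":0}
    - {"claw":0.085,"dx":0,"dy":0,"dz":0.022,"wx":0,"wy":0,"wz":0}
    - {"claw":0.085,"dx":0,"dy":0,"dz":0.021,"wx":0,"wy":0,"wz":0}
    - {"claw":0.085,"dx":0,"dy":0,"dz":0.01,"wx":0,"wy":0,"wz":0}
    - {"claw":0.085,"dx":0,"dy":0,"dz":0,"wx":0,"wy":0,"wz":0}
  newtons: 40

```text
t: 11.55
eef_pos: [0.5637, -0.0043, 0.1091]
tool_rot: [-0.0, 0.055, 0.998, -0.001]
contact_force: [-0.9, 0.6, -0.0]
gripper_width: 0.997
grasp_force: 0.0
```

```bash
python3 - <<'E'
from look import *
p,d,K,R,t=look("w9");X=cloud(d,K,R,t);comps(redmask(p),X,d)
E
```

```text
{'t': 11.55, 'q': [0.724, 0.745, -1.162, 1.874, 0.788, 1.076, 0.699], 'eef_pos': [0.564, -0.004, 0.109], 'contact_force': [-0.884, 0.608, -0.039], 'gripper_width': 0.997}
[[-0.994, 0.11, -0.0], [0.11, 0.994, -0.003], [0.0, -0.003, -1.0]]
[248 170  12  53 451] [253.4 198.7] [ 0.5444 -0.0022  0.0905] [ 0.543 -0.005  0.022] [0.546 0.001 0.128] [-0.002  0.    -1.   ]
[376 345  32  39 789] [393.1 365.9] [0.7023 0.0957 0.0958] [0.576 0.036 0.089] [0.73  0.11  0.192] [ 0.789  0.315 -0.527]
```

drive_tool:
  increments:
    - {"claw":0.085,"dx":-0.002,"dy":0,"dz":0,"wx":0,"wy":0,"wz":0}
    - {"claw":0.045,"dx":0,"dy":0,"dz":0,"wx":0,"wy":0,"wz":0}
    - {"claw":0.03,"dx":0,"dy":0,"dz":0,"wx":0,"wy":0,"wz":0}
    - {"claw":0.03,"dx":0,"dy":0,"dz":0,"wx":0,"wy":0,"wz":0}
    - {"claw":0.03,"dx":0,"dy":0,"dz":0,"wx":0,"wy":0,"wz":0}
    - {"claw":0.03,"dx":0,"dy":0,"dz":0,"wx":0,"wy":0,"wz":0}
    - {"claw":0.03,"dx":0,"dy":0,"dz":-0.02,"wx":0,"wy":0,"wz":0}
    - {"claw":0.03,"dx":0,"dy":0,"dz":-0.03,"wx":0,"wy":0,"wz":0}
    - {"claw":0.03,"dx":0,"dy":0,"dz":-0.04,"wx":0,"wy":0,"wz":0}
    - {"claw":0.03,"dx":0,"dy":0,"dz":-0.05,"wx":0,"wy":0,"wz":0}
    - {"claw":0.03,"dx":0,"dy":0,"dz":-0.03,"wx":0,"wy":0,"wz":0}
    - {"claw":0.03,"dx":0,"dy":0,"dz":0,"wx":0,"wy":0,"wz":0}
    - {"claw":0.03,"dx":0,"dy":0,"dz":0,"wx":0,"wy":0,"wz":0}
  newtons: 70

```text
t: 13.22
eef_pos: [0.565, -0.0047, 0.2786]
tool_rot: [-0.001, 0.055, 0.998, -0.002]
contact_force: [0.6, 0.4, -4.0]
gripper_width: 0.477
grasp_force: 72.0
```

```bash
python3 - <<'E'
from look import *
p,d,K,R,t=look("w10");X=cloud(d,K,R,t);comps(redmask(p),X,d)
E
```

```text
{'t': 13.225, 'q': [0.832, 0.575, -1.322, 1.703, 0.577, 1.328, 0.858], 'eef_pos': [0.565, -0.005, 0.279], 'contact_force': [0.552, 0.432, -3.999], 'gripper_width': 0.477}
[[-0.994, 0.111, -0.001], [0.111, 0.994, -0.004], [0.001, -0.004, -1.0]]
[52 81  5 13 57] [54.2 86.7] [ 0.441  -0.2589  0.0457] [ 0.434 -0.263  0.044] [ 0.449 -0.255  0.047] [ 0.963 -0.269  0.025]
[247 166  10  51 411] [252.4 193.1] [ 0.5429 -0.0031  0.2564] [ 0.542 -0.006  0.188] [ 0.544 -0.     0.296] [-0.006  0.009 -1.   ]
[307 232  37  39 841] [328.1 248.8] [0.6893 0.0842 0.1064] [0.557 0.026 0.077] [0.734 0.109 0.329] [ 0.537  0.231 -0.812]
```

drive_tool:
  increments:
    - {"claw":0.03,"dx":-0.0025,"dy":-0.034,"dz":0,"wx":0,"wy":0,"wz":0}
    - {"claw":0.03,"dx":-0.0025,"dy":-0.034,"dz":0,"wx":0,"wy":0,"wz":0}
    - {"claw":0.03,"dx":-0.0025,"dy":-0.034,"dz":0,"wx":0,"wy":0,"wz":0}
    - {"claw":0.03,"dx":-0.0025,"dy":-0.034,"dz":0,"wx":0,"wy":0,"wz":0}
    - {"claw":0.03,"dx":-0.0025,"dy":-0.034,"dz":0,"wx":0,"wy":0,"wz":0}
    - {"claw":0.03,"dx":-0.0025,"dy":-0.034,"dz":0,"wx":0,"wy":0,"wz":0}
    - {"claw":0.03,"dx":-0.0025,"dy":-0.034,"dz":0,"wx":0,"wy":0,"wz":0}
    - {"claw":0.03,"dx":-0.0025,"dy":-0.032,"dz":0,"wx":0,"wy":0,"wz":0}
    - {"claw":0.03,"dx":0,"dy":0,"dz":0,"wx":0,"wy":0,"wz":0}
    - {"claw":0.03,"dx":0,"dy":0,"dz":0,"wx":0,"wy":0,"wz":0}
  newtons: 70

```text
t: 14.52
eef_pos: [0.5554, -0.2739, 0.2792]
tool_rot: [-0.001, 0.055, 0.998, -0.001]
contact_force: [0.2, 1.0, -4.1]
gripper_width: 0.475
grasp_force: 72.2
```

```bash
python3 - <<'E'
from look import *
p,d,K,R,t=look("w11");X=cloud(d,K,R,t);comps(redmask(p),X,d)
h=cv2.cvtColor(p,cv2.COLOR_RGB2HSV);print("brass");comps(cv2.inRange(h,(9,110,50),(32,255,255)),X,d,8)
cv2.imwrite("pics/c11.png",np.hstack([cv2.resize(p,(400,300)),cv2.resize(p[60:165,170:310],(400,300),interpolation=cv2.INTER_CUBIC)])[:,:,::-1])
E
```

```text
{'t': 14.525, 'q': [1.192, 0.668, -1.292, 1.577, 0.651, 1.396, 1.299], 'eef_pos': [0.555, -0.274, 0.279], 'contact_force': [0.162, 0.994, -4.071], 'gripper_width': 0.475}
[[-0.994, 0.11, -0.001], [0.11, 0.994, -0.001], [0.001, -0.001, -1.0]]
[253  64   6  14  54] [255.4  70.6] [ 0.4413 -0.2588  0.0461] [ 0.434 -0.263  0.044] [ 0.449 -0.255  0.048] [ 0.958 -0.286  0.017]
[247 166  11  52 425] [252.4 194. ] [ 0.5334 -0.2722  0.2585] [ 0.532 -0.275  0.19 ] [ 0.535 -0.269  0.296] [-0.008  0.012 -1.   ]
[483 220  29  41 919] [499.4 239.9] [0.7046 0.0636 0.0878] [0.677 0.049 0.001] [0.807 0.17  0.093] [ 0.967  0.254 -0.034]
brass
[217  93  14  16 167] [223.4 100.5] [ 0.4737 -0.3032  0.0691] [ 0.464 -0.314  0.044] [ 0.484 -0.295  0.075] [ 0.434  0.289 -0.853]
[251  92   5   5  18] [253.2  94.1] [ 0.4702 -0.2647  0.0798] [ 0.468 -0.267  0.074] [ 0.473 -0.262  0.101] [ 0.076 -0.055  0.996]
[270 102  13  16 158] [276.1 109.3] [ 0.4917 -0.2376  0.069 ] [ 0.482 -0.245  0.045] [ 0.502 -0.23   0.075] [-0.122 -0.555 -0.823]
[285 216  32  30 372] [300.7 227.1] [ 0.6746 -0.2119  0.0457] [ 0.548 -0.253  0.   ] [ 0.72  -0.184  0.301] [ 0.454  0.128 -0.882]
[285 266   5   4  14] [287.2 267.8] [ 0.6977 -0.2432  0.1164] [ 0.568 -0.257 -0.001] [ 0.784 -0.234  0.298] [ 0.584  0.057 -0.81 ]
[421 267  41   6 137] [439.3 269.3] [0.8049 0.0385 0.0133] [0.801 0.004 0.007] [0.806 0.072 0.024] [ 0.003 -1.    -0.01 ]
[440 277  13  12 120] [445.8 282.6] [0.7957 0.0183 0.0591] [0.791 0.012 0.042] [0.803 0.032 0.066] [-0.583  0.325 -0.745]
[456 276  12  12 118] [461.4 281.2] [0.7953 0.0431 0.0594] [0.791 0.036 0.05 ] [0.803 0.052 0.066] [ 0.665 -0.491  0.563]
[429 279   8  11  38] [433.6 282.9] [ 0.7938 -0.0018  0.0595] [ 0.791 -0.006  0.051] [0.803 0.002 0.065] [0.49  0.006 0.872]
[ 393  284  119  100 2741] [474.9 340.5] [ 0.816  -0.0017  0.148 ] [ 0.549 -0.219  0.001] [0.903 0.062 0.378] [-0.672 -0.537  0.51 ]
```

View pics/c11.png

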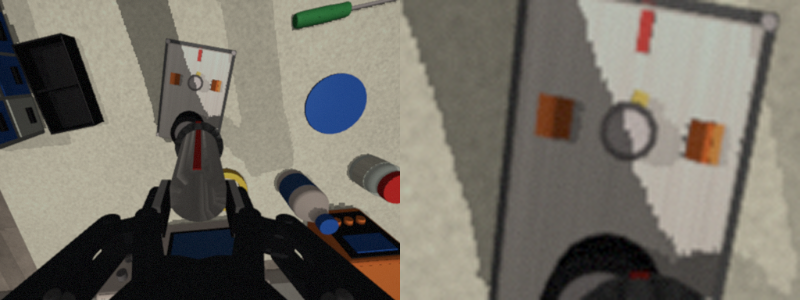

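The wrist view shows the shaft ring at about (250,105), the key speck at (253,94) and the clips at (223,100) and (276,109). Next I'll get the shaft centre and key azimuth.

```bash
python3 - <<'E'
from look import *
p,d,K,R,t=load("w11.npz");X=cloud(d,K,R,t)
k=(abs(X[...,2]-.105)<.008)&(np.hypot(X[...,0]-.4825,X[...,1]+.27)<.025)&(d>0)
v,u=np.nonzero(k);print(k.sum(),u.mean(),v.mean(),X[k].mean(0));s=ray((u.mean(),v.mean()),K,R,t,.105);print("shaft",s)
for c in(s[:2],np.array([.4826,-.2702])):
  e=ray((253.2,94.1),K,R,t,.075)[:2]-c;print(np.linalg.norm(e),np.degrees(np.arctan2(e[1],e[0])))
o=np.array([.5554,-.2739]);st=redmask(p);st[:160]=0;st[225:]=0;st[:,:240]=0;st[:,270:]=0
P=X[(st>0)&(d>0)];print("stripe",np.median(P,0));Rt=R.T
E
```

```text
329 249.93313069908814 105.11854103343465 [ 0.48208955 -0.26984547  0.10431297]
shaft [ 0.48204026 -0.26983125  0.105     ]
0.012856931580616847 156.76550955614317
0.013517259380843591 156.26522340955086
stripe [ 0.53330539 -0.27232577  0.26480869]
```

drive_tool:
  increments:
    - {"claw":0.03,"dx":0.0244,"dy":-0.0014,"dz":0,"wx":0,"wy":0,"wz":0}
    - {"claw":0.03,"dx":0.0244,"dy":-0.0014,"dz":0,"wx":0,"wy":0,"wz":0}
    - {"claw":0.03,"dx":0.0243,"dy":-0.0014,"dz":0,"wx":0,"wy":0,"wz":0}
    - {"claw":0.03,"dx":0,"dy":0,"dz":0,"wx":0,"wy":0,"wz":6.4}
    - {"claw":0.03,"dx":0,"dy":0,"dz":0,"wx":0,"wy":0,"wz":6.5}
    - {"claw":0.03,"dx":0,"dy":0,"dz":0,"wx":0,"wy":0,"wz":6.5}
    - {"claw":0.03,"dx":0,"dy":0,"dz":0.025,"wx":0,"wy":0,"wz":0}
    - {"claw":0.03,"dx":0,"dy":0,"dz":0.025,"wx":0,"wy":0,"wz":0}
    - {"claw":0.03,"dx":0,"dy":0,"dz":0,"wx":0,"wy":0,"wz":0}
    - {"claw":0.03,"dx":0,"dy":0,"dz":0,"wx":0,"wy":0,"wz":0}
  newtons: 70

```text
t: 15.82
eef_pos: [0.4835, -0.2701, 0.2315]
tool_rot: [0.001, 0.222, 0.975, -0.001]
contact_force: [-0.8, 1.0, -3.0]
gripper_width: 0.477
grasp_force: 72.2
```

```bash
python3 - <<'E'
from look import *
p,d,K,R,t=look("w12");X=cloud(d,K,R,t);comps(redmask(p),X,d)
o=get_obs();print(np.round(o["eef_pos"],4),o["t"])
p2,d2=read_camera("side");c=calibration("side");K,R,t=c["intrinsics"],c["R"],np.array(c["t"]);X=cloud(d2,K,R,t)
k=(np.hypot(X[...,0]-.482,X[...,1]+.27)<.06)&(d2>0)&(X[...,2]>.09)&(X[...,2]<.21)
for z in np.arange(.09,.21,.01):
    q=X[k&(abs(X[...,2]-z)<.005)]
    if len(q)>4: print(z.round(3),len(q),q.mean(0).round(4),q.min(0).round(3)[:2],q.max(0).round(3)[:2])
E
```

```text
{'t': 15.825, 'q': [1.3, 0.555, -1.229, 1.79, 0.564, 1.204, 1.027], 'eef_pos': [0.484, -0.27, 0.231], 'contact_force': [-0.85, 1.003, -2.992], 'gripper_width': 0.477}
[[-0.901, 0.433, 0.002], [0.433, 0.901, -0.003], [-0.003, -0.002, -1.0]]
[244 124   6  14  60] [246.6 130.4] [ 0.4414 -0.259   0.0462] [ 0.433 -0.263  0.045] [ 0.45  -0.255  0.048] [ 0.964 -0.265  0.015]
[247 166  11  52 415] [252.4 193.5] [ 0.4636 -0.2611  0.2098] [ 0.462 -0.264  0.141] [ 0.466 -0.258  0.249] [-0.002 -0.01   1.   ]
[ 0.4837 -0.2704  0.2317] 15.875
0.09 7 [ 0.4904 -0.284   0.0919] [ 0.477 -0.296] [ 0.532 -0.28 ]
0.1 9 [ 0.53   -0.288   0.1021] [ 0.485 -0.295] [ 0.542 -0.277]
0.11 15 [ 0.5363 -0.2852  0.1063] [ 0.532 -0.299] [ 0.542 -0.273]
0.13 36 [ 0.4839 -0.2879  0.1315] [ 0.456 -0.301] [ 0.513 -0.251]
0.14 130 [ 0.4864 -0.2834  0.1383] [ 0.457 -0.301] [ 0.515 -0.254]
0.15 30 [ 0.4847 -0.2878  0.1505] [ 0.465 -0.295] [ 0.506 -0.277]
0.16 29 [ 0.4854 -0.2886  0.1603] [ 0.466 -0.294] [ 0.506 -0.279]
0.17 33 [ 0.4853 -0.2876  0.1705] [ 0.464 -0.293] [ 0.506 -0.271]
0.18 31 [ 0.4862 -0.2877  0.1805] [ 0.464 -0.294] [ 0.506 -0.274]
0.19 32 [ 0.4863 -0.2877  0.19  ] [ 0.465 -0.294] [ 0.507 -0.276]
0.2 35 [ 0.4865 -0.2877  0.1999] [ 0.465 -0.294] [ 0.507 -0.274]
```

```bash
python3 - <<'E'
from h import *
p,d,K,R,t=load("side0.npz");X=cloud(d,K,R,t)
k=(np.hypot(X[...,0]-.482,X[...,1]+.27)<.02)&(d>0)
for z in np.arange(.07,.11,.01):
    q=X[k&(abs(X[...,2]-z)<.005)]
    if len(q)>4: print(z.round(3),len(q),q.mean(0).round(4),q.min(0).round(4)[:2],q.max(0).round(4)[:2])
E
```

```text
0.07 18 [ 0.4798 -0.2761  0.0696] [ 0.4678 -0.2845] [ 0.4932 -0.2607]
0.08 18 [ 0.481  -0.2786  0.0801] [ 0.4681 -0.2842] [ 0.4934 -0.267 ]
0.09 14 [ 0.4846 -0.2808  0.0906] [ 0.4739 -0.2835] [ 0.4937 -0.276 ]
0.1 34 [ 0.483  -0.275   0.1017] [ 0.4741 -0.2825] [ 0.4942 -0.2617]
```

drive_tool:
  increments:
    - {"claw":0.03,"dx":0.0016,"dy":-0.0004,"dz":0.01,"wx":0,"wy":0,"wz":0}
    - {"claw":0.03,"dx":0,"dy":0,"dz":0.01,"wx":0,"wy":0,"wz":0}
    - {"claw":0.03,"dx":0,"dy":0,"dz":0.003,"wx":0,"wy":0,"wz":0}
    - {"claw":0.03,"dx":0,"dy":0,"dz":0.003,"wx":0,"wy":0,"wz":0}
    - {"claw":0.03,"dx":0,"dy":0,"dz":0.003,"wx":0,"wy":0,"wz":0}
    - {"claw":0.03,"dx":0,"dy":0,"dz":0,"wx":0,"wy":0,"wz":0}
  newtons: 70

```text
t: 16.68
eef_pos: [0.4812, -0.2707, 0.2014]
tool_rot: [0.001, 0.223, 0.975, -0.001]
contact_force: [0.4, -2.0, -4.4]
gripper_width: 0.476
grasp_force: 72.2
```

It slid onto the shaft without force. I'll lower to just above the key.

drive_tool:
  increments:
    - {"claw":0.03,"dx":0,"dy":0,"dz":0.005,"wx":0,"wy":0,"wz":0}
    - {"claw":0.03,"dx":0,"dy":0,"dz":0.005,"wx":0,"wy":0,"wz":0}
    - {"claw":0.03,"dx":0,"dy":0,"dz":0.005,"wx":0,"wy":0,"wz":0}
    - {"claw":0.03,"dx":0,"dy":0,"dz":0.003,"wx":0,"wy":0,"wz":0}
    - {"claw":0.03,"dx":0,"dy":0,"dz":0,"wx":0,"wy":0,"wz":0}
    - {"claw":0.03,"dx":0,"dy":0,"dz":0,"wx":0,"wy":0,"wz":0}
  newtons: 70

```text
t: 17.42
eef_pos: [0.4814, -0.2707, 0.1837]
tool_rot: [0.001, 0.223, 0.975, -0.001]
contact_force: [0.2, 0.5, -4.5]
gripper_width: 0.476
grasp_force: 72.2
```

drive_tool:
  increments:
    - {"claw":0.03,"dx":0,"dy":0,"dz":0.003,"wx":0,"wy":0,"wz":0}
    - {"claw":0.03,"dx":0,"dy":0,"dz":0.003,"wx":0,"wy":0,"wz":0}
    - {"claw":0.03,"dx":0,"dy":0,"dz":0.003,"wx":0,"wy":0,"wz":0}
    - {"claw":0.03,"dx":0,"dy":0,"dz":0,"wx":0,"wy":0,"wz":0}
  newtons: 70

```text
t: 17.92
eef_pos: [0.4811, -0.2707, 0.1742]
tool_rot: [0.0, 0.223, 0.975, -0.001]
contact_force: [-0.0, -0.8, -3.8]
gripper_width: 0.474
grasp_force: 72.2
```

drive_tool:
  increments:
    - {"claw":0.03,"dx":0,"dy":0,"dz":0.003,"wx":0,"wy":0,"wz":0}
    - {"claw":0.03,"dx":0,"dy":0,"dz":0.003,"wx":0,"wy":0,"wz":0}
    - {"claw":0.03,"dx":0,"dy":0,"dz":0,"wx":0,"wy":0,"wz":0}
  newtons: 70

```text
t: 18.3
eef_pos: [0.4811, -0.2708, 0.1683]
tool_rot: [0.0, 0.223, 0.975, -0.001]
contact_force: [-0.3, -1.2, -4.0]
gripper_width: 0.48
grasp_force: 72.2
```

The keyway dropped over the key without contact. Next comes pressing past the clips in small steps.

drive_tool:
  increments:
    - {"claw":0.03,"dx":0,"dy":0,"dz":0.002,"wx":0,"wy":0,"wz":0}
    - {"claw":0.03,"dx":0,"dy":0,"dz":0.002,"wx":0,"wy":0,"wz":0}
    - {"claw":0.03,"dx":0,"dy":0,"dz":0.001,"wx":0,"wy":0,"wz":0}
    - {"claw":0.03,"dx":0,"dy":0,"dz":0,"wx":0,"wy":0,"wz":0}
  newtons: 70

```text
t: 18.8
eef_pos: [0.4821, -0.2709, 0.1644]
tool_rot: [0.001, 0.223, 0.975, -0.001]
contact_force: [-0.3, -0.8, 6.5]
gripper_width: 0.478
grasp_force: 73.1
```

drive_tool:
  increments:
    - {"claw":0.03,"dx":0,"dy":0,"dz":0.002,"wx":0,"wy":0,"wz":0}
    - {"claw":0.03,"dx":0,"dy":0,"dz":0.002,"wx":0,"wy":0,"wz":0}
    - {"claw":0.03,"dx":0,"dy":0,"dz":0.002,"wx":0,"wy":0,"wz":0}
    - {"claw":0.03,"dx":0,"dy":0,"dz":0,"wx":0,"wy":0,"wz":0}
  newtons: 70

```text
t: 19.3
eef_pos: [0.4811, -0.2707, 0.1572]
tool_rot: [0.0, 0.223, 0.975, -0.001]
contact_force: [0.8, -0.8, -0.4]
gripper_width: 0.478
grasp_force: 72.6
```

drive_tool:
  increments:
    - {"claw":0.03,"dx":0,"dy":0,"dz":0.002,"wx":0,"wy":0,"wz":0}
    - {"claw":0.03,"dx":0,"dy":0,"dz":0.002,"wx":0,"wy":0,"wz":0}
    - {"claw":0.03,"dx":0,"dy":0,"dz":0.002,"wx":0,"wy":0,"wz":0}
    - {"claw":0.03,"dx":0,"dy":0,"dz":0.002,"wx":0,"wy":0,"wz":0}
    - {"claw":0.03,"dx":0,"dy":0,"dz":0,"wx":0,"wy":0,"wz":0}
  newtons: 70

```text
t: 19.92
eef_pos: [0.4813, -0.2708, 0.1497]
tool_rot: [0.001, 0.223, 0.975, -0.002]
contact_force: [-0.5, -0.2, 3.2]
gripper_width: 0.474
grasp_force: 73.7
```

drive_tool:
  increments:
    - {"claw":0.03,"dx":0,"dy":0,"dz":0.0015,"wx":0,"wy":0,"wz":0}
    - {"claw":0.03,"dx":0,"dy":0,"dz":0.0015,"wx":0,"wy":0,"wz":0}
    - {"claw":0.03,"dx":0,"dy":0,"dz":0,"wx":0,"wy":0,"wz":0}
  newtons: 70

```text
t: 20.3
eef_pos: [0.4828, -0.2711, 0.1496]
tool_rot: [0.002, 0.223, 0.975, -0.003]
contact_force: [-7.2, 1.1, 24.9]
gripper_width: 0.473
grasp_force: 76.1
```

```bash
python3 - <<'E'
from look import *
p,d,K,R,t=look("w13");X=cloud(d,K,R,t);comps(redmask(p),X,d)
h=cv2.cvtColor(p,cv2.COLOR_RGB2HSV);print("clips");m=cv2.inRange(h,(6,130,50),(22,255,255));m[:, :120]=0;m[:,400:]=0;m[280:]=0;comps(m,X,d,20)
cv2.imwrite("pics/c13.png",cv2.resize(p[60:260,130:380],(750,600),interpolation=cv2.INTER_CUBIC)[:,:,::-1])
E
```

```text
{'t': 20.3, 'q': [1.238, 0.638, -1.145, 1.873, 0.671, 1.076, 0.944], 'eef_pos': [0.483, -0.271, 0.15], 'contact_force': [-7.203, 1.088, 24.909], 'gripper_width': 0.473}
[[-0.901, 0.434, 0.003], [0.434, 0.901, -0.006], [-0.005, -0.004, -1.0]]
[242 132   9  19 110] [245.8 140.7] [ 0.4412 -0.2591  0.0461] [ 0.433 -0.264  0.044] [ 0.45  -0.255  0.048] [ 0.963 -0.27   0.012]
[247 165  11  53 451] [252.3 193.3] [ 0.4623 -0.2619  0.1288] [ 0.46  -0.265  0.057] [ 0.465 -0.259  0.167] [ 0.012 -0.01   1.   ]
clips
[281 169  20  28 391] [291.2 183. ] [ 0.49   -0.237   0.0676] [ 0.481 -0.246  0.045] [ 0.506 -0.229  0.075] [0.458 0.181 0.87 ]
[208 183  19  26 395] [217.  195.4] [ 0.4716 -0.3027  0.0679] [ 0.463 -0.321  0.045] [ 0.486 -0.294  0.075] [ 0.579 -0.334  0.744]
```

View pics/c13.png

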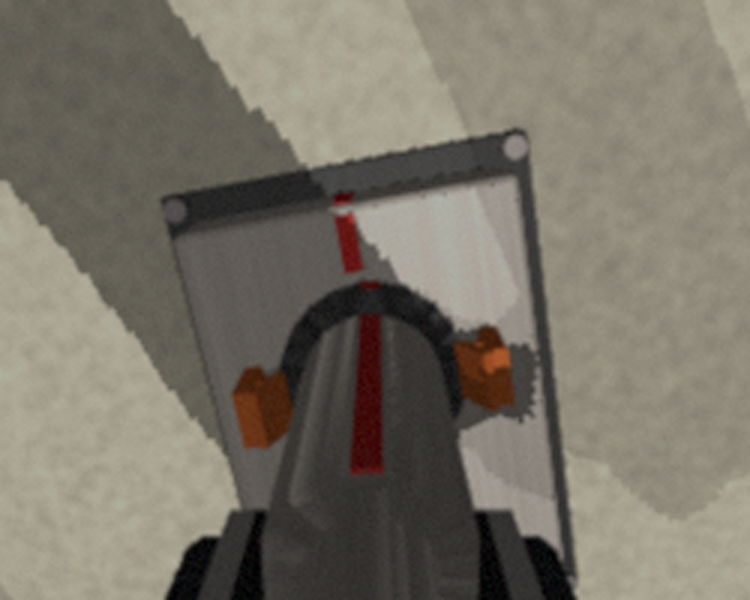

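The flange sits on the top face, with the stripe foot at z≈0.057 and top at 0.167. Both clips reach over the flange, at (262,405) and (485,370). I'll relieve the pressure, let go and rise.

drive_tool:
  increments:
    - {"claw":0.03,"dx":0,"dy":0,"dz":-0.0025,"wx":0,"wy":0,"wz":0}
    - {"claw":0.05,"dx":0,"dy":0,"dz":0,"wx":0,"wy":0,"wz":0}
    - {"claw":0.07,"dx":0,"dy":0,"dz":0,"wx":0,"wy":0,"wz":0}
    - {"claw":0.085,"dx":0,"dy":0,"dz":0,"wx":0,"wy":0,"wz":0}
    - {"claw":0.085,"dx":0,"dy":0,"dz":0,"wx":0,"wy":0,"wz":0}
    - {"claw":0.085,"dx":0,"dy":0,"dz":0,"wx":0,"wy":0,"wz":0}
    - {"claw":0.085,"dx":0,"dy":0,"dz":-0.02,"wx":0,"wy":0,"wz":0}
    - {"claw":0.085,"dx":0,"dy":0,"dz":-0.03,"wx":0,"wy":0,"wz":0}
    - {"claw":0.085,"dx":0,"dy":0,"dz":-0.04,"wx":0,"wy":0,"wz":0}
    - {"claw":0.085,"dx":0,"dy":0,"dz":-0.04,"wx":0,"wy":0,"wz":0}
    - {"claw":0.085,"dx":0,"dy":0,"dz":0,"wx":0,"wy":0,"wz":0}
    - {"claw":0.085,"dx":0,"dy":0,"dz":0,"wx":0,"wy":0,"wz":0}
  newtons: 40

```text
t: 21.85
eef_pos: [0.481, -0.2705, 0.2794]
tool_rot: [0.001, 0.223, 0.975, -0.002]
contact_force: [-0.3, -0.4, -0.4]
gripper_width: 0.994
grasp_force: 0.0
```

```bash
python3 - <<'E'
from look import *
p,d,K,R,t=look("w14");X=cloud(d,K,R,t);comps(redmask(p),X,d)
h=cv2.cvtColor(p,cv2.COLOR_RGB2HSV);print("clips");m=cv2.inRange(h,(6,130,50),(22,255,255));m[:, :120]=0;m[:,400:]=0;m[280:]=0;comps(m,X,d,20)
k=(np.hypot(X[...,0]-.4825,X[...,1]+.27)<.023)&(d>0)&(X[...,2]>.15);print("top z",np.median(X[k][:,2]),k.sum())
cv2.imwrite("pics/c14.png",cv2.resize(p[60:260,130:380],(750,600),interpolation=cv2.INTER_CUBIC)[:,:,::-1])
E
```

```text
{'t': 21.85, 'q': [1.337, 0.508, -1.269, 1.735, 0.509, 1.281, 1.072], 'eef_pos': [0.481, -0.27, 0.279], 'contact_force': [-0.281, -0.412, -0.391], 'gripper_width': 0.994}
[[-0.901, 0.435, 0.001], [0.434, 0.901, -0.004], [-0.002, -0.003, -1.0]]
[246 122   6  13  44] [248.5 128. ] [ 0.4415 -0.2591  0.0463] [ 0.433 -0.263  0.045] [ 0.45  -0.255  0.048] [ 0.955 -0.297  0.001]
[251 144   6  19  85] [253.5 153.5] [ 0.4614 -0.2609  0.1281] [ 0.46  -0.264  0.068] [ 0.463 -0.258  0.167] [-0.004  0.002 -1.   ]
clips
[272 148  13  16 157] [278.7 155.9] [ 0.4908 -0.237   0.0681] [ 0.482 -0.245  0.046] [ 0.508 -0.229  0.076] [-0.097  0.498  0.862]
[224 157  12  16 158] [229.5 164.4] [ 0.4722 -0.3027  0.0685] [ 0.463 -0.316  0.043] [ 0.482 -0.295  0.076] [ 0.527 -0.362  0.769]
[304 236  41  32 235] [318.9 244.8] [ 0.6788 -0.2381  0.0138] [ 0.671 -0.276  0.004] [ 0.706 -0.194  0.024] [ 0.211 -0.977  0.01 ]
[313 269  19  11  92] [322.2 275.5] [ 0.7396 -0.2557  0.0161] [ 0.713 -0.266  0.005] [ 0.751 -0.244  0.026] [ 0.787  0.538 -0.303]
top z 0.3667441389592648 7059
```

View pics/c14.png

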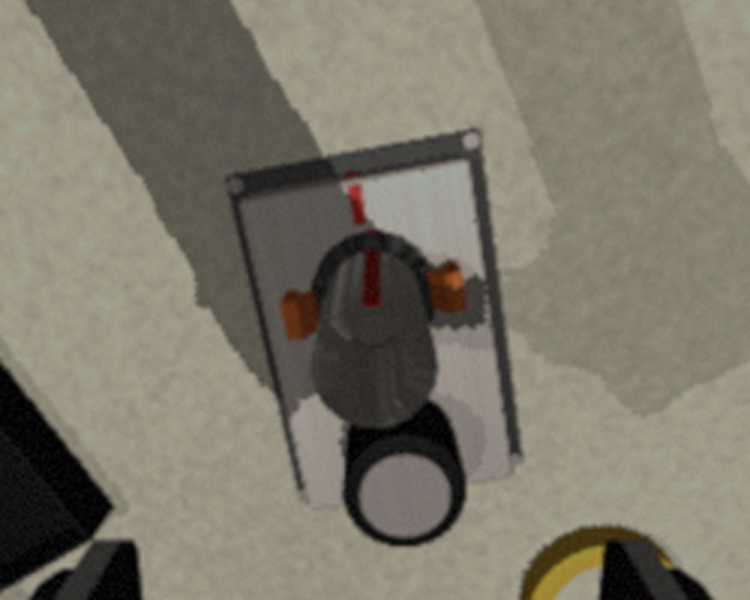

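The roller stands over the shaft, stripe at (372,275), with both clips over the flange at (300,315) and (448,288), and the clip positions match their initial closed values. I'll check the top face height, then hand in.

```bash
python3 - <<'E'
from look import *
p,d,K,R,t=load("w14.npz");X=cloud(d,K,R,t)
k=(d>0)&(abs(X[...,2]-.165)<.012)&(np.hypot(X[...,0]-.4825,X[...,1]+.27)<.026);q=X[k];print(len(q),np.median(q,0),np.percentile(q[:,2],[10,90]))
v,u=np.nonzero(k);c=cv2.minEnclosingCircle(np.array([ray(x,K,R,t,.165)[:2] for x in zip(u,v)],np.float32));print(c)
A=np.c_[q[:,:2],np.ones(len(q))];print("tilt",np.linalg.lstsq(A,q[:,2],rcond=None)[0][:2])
k=(d>0)&(np.hypot(X[...,0]-.4825,X[...,1]+.27)<.011)&(X[...,2]<.15);print("in bore",k.sum(),np.median(X[k],0) if k.any() else 0)
E
```

```text
1036 [ 0.48257358 -0.27009551  0.16536281] [0.15954734 0.16630269]
((0.4807109832763672, -0.2690935432910919), 0.023472651839256287)
tilt [ 0.01925603 -0.01038302]
in bore 110 [ 0.4853349  -0.27103448  0.10549589]
```

Top face is at z = 0.1654 (home 0.165), centred and level, with the shaft end visible in the bore.

```bash
python3 -c "
from station import *
print(hand_in())"
```

```text
the job is handed in; nothing more can be done
None
```

The keyed roller was stood on the rest, regrasped from above, fitted over the key and pressed home under both clips; I let go and handed the job in at about 22 s, and the hand-in call returned no verdict.

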